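# Kit the tool caddy for the next dismantling job

### The arm

A 6-joint arm with a two-finger parallel gripper is mounted at the origin on the work surface. World frame = base frame: x ahead of the robot, y to its left, z up, the work surface at z = 0. Lengths are in m, angles in rad, forces in N, time in s.
With the tool pointing down it reaches from about 0.325 to 0.9 m from the base axis. Payload 6.1 kg.
Tool frame: the origin (TCP) lies midway between the tips of the shut fingers; the grasp point (between the pads) lies 19 mm behind it; x points along the fingers, y is the direction in which the jaws open and shut, and the axes are right-handed (so a half turn about x gives the same grasp; the last joint's range is limited). The gripper opens to 85 mm and grips with 20 to 120 N. Pads are 22 mm wide; open, the fingers measure 114 mm over their backs; the gripper's body (76 mm by 85 mm) begins 54 mm behind the grasp point. The pads swing forward as they close: fully open they stand 13 mm farther back than shut.
Start: joints at [-1.347, 0.22, 1.526, -0, 1.395, -0.126], TCP at [0.214, -0.587, 0.231] pointing down, gripper open.
Joint ranges: [-2.98, 2.98], [-0.91, 2.08], [0.09, 2.57], [-1.24, 4.39], [0.2, 2.65], [-2.68, 2.68]. Speed limits (rad/s): [2.57, 2.57, 3.01, 3.14, 3.14, 3.14].

### API

Orientations are given as [roll, pitch, yaw] about the fixed x, y, z axes, in that order (R = Rz(yaw) Ry(pitch) Rx(roll)).
In Python, from plant import movep, move_l, set_joints, gripper_to, hold, inverse_kinematics, observe, get_image, get_calibration, Unreachable, job_done gives the robot as it stands. Calls block until the motion is done:
- movep(position, orientation): joint-space move of the TCP to a pose.
- move_l(position, feed=0.15, rotation=None, max_force=None): straight line of the TCP; rotation=None keeps the orientation; feed is the mean speed in m/s. With max_force (N) it stops when the force on the tool has changed by that much, and returns True; else False.
- set_joints(angles): joint-space move.
- gripper_to(opening, f_grip=None): finger opening in m; f_grip is the grip in N (None keeps the last); returns when the fingers have stopped.
- hold(seconds).
- inverse_kinematics(position, orientation): joint angles nearest the present ones, or None.
- observe(): the state.
- get_image(name): name is "side" or "top"; returns (picture, depth): 480x640x3 uint8, red, green, blue; 480x640 float32, m along the optical axis (not along the pixel's ray), 0 where there is no reading.
- get_calibration(name): a dict with "intrinsics" (3x3 intrinsics, pixels), "dist_coeffs" ([k1, k2, p1, p2, k3] as OpenCV has them; the pictures are not rectified), "world_from_camera" (4x4, takes a point from camera to world coordinates). Camera axes: x right, y down, z forward; pixel columns grow to the right and rows downward; lengths in m; the calibration is good to about 2 mm. A picture is of the moment at which its call begins. get_calibration takes no time and is no camera call.
A pose or a line that the arm cannot do raises Unreachable and nothing moves.
- job_done(): hands the job in, once; it reports no verdict.
The state is a dict: "time_s": time; "q": joint angles; "joint_velocities": joint speeds; "joint_torque": joint torques, N m; "eef_pos": TCP position; "tcp_rot": TCP orientation; "ft_force": force on the tool from outside, world axes, zero at the start; "torque": the same for the moment, N m; "opening": finger opening in m.
Only numpy, scipy, OpenCV 4.12 (cv2) and the standard library are available. Lean on these libraries where they do the work, as an engineer would, in place of code of your own. Each camera call takes 0.05 s, during which the arm holds its last target. There are 200 camera calls.

### The job

Load the tool caddy for the next dismantling job: lift the flat pry bar off its hook, pick up the cold chisel and the scraper from the bench, and stand all three in the caddy, working end down and handle end up, standing steeply (leaning on the rim is fine). How deep the rubber pad in the caddy sits is not known, so lower each tool gently until you feel it rest on the pad before letting go: do not drop it in and do not ram it. Leave the cup, the loudspeaker and the jar where they are.

Things in the scene. Friction and masses are not known exactly. Their poses are not given: they have to be found in the camera images.
- caddy: Open-topped box-shaped tool caddy of bare sheet metal, bolted down, 230 (x) x 92 (y) x 150 mm high, walls 5 mm (mouth 220 x 82 mm). Origin: centre of its underside, z up. Its bottom inside is a black rubber pad set by hand: the pad's top is anywhere from 8 to 43 mm above the caddy's underside and is not reported: feel for it.
- hook: Dark steel hook stand, fixed: foot of radius 50 mm, post 204 mm high, 16 mm thick. A hook of 8 mm round bar leaves the post towards the stand's -x, level at 184 mm (its centre) out to 78 mm from the post axis, then turns up; its upturned end is 94 mm from the post axis, top at 210 mm. Origin: centre of the foot's underside, z up.
- prybar: Flat steel pry bar, 180 x 30 x 8 mm, about 0.25 kg, hanging upright on the hook, forked claw (40 mm wide, the working end) down. Origin: centre of its claw edge; z along it to its upper end, y across its width, x through its thickness. The hook passes along x through a slot 14 mm wide, z = 112 to 148 mm; solid above that. Lift it 24 mm, then draw it off to the hook's open end.
- prybar_tip (a point): Middle of the pry bar's lower (claw) edge.
- chisel: Plain dark steel cold chisel lying on the bench, 200 mm long, shank 20 mm wide and 18 mm thick, cutting edge 30 mm wide, about 0.35 kg. Origin: middle of its length on its underside; x along it towards the cutting edge (at x = +100 mm), y across its width, z up as it lies. The end at x = -100 mm is the butt (handle end).
- chisel_tip (a point): Middle of the chisel's cutting edge.
- scraper: Scraper lying on the bench, 190 mm long, flat-sided wooden handle 110 mm long, 26 mm wide, 20 mm thick (x from -95 to +15 mm), thin steel blade 60 mm wide and 4 mm thick at the other end, about 0.2 kg. Origin: middle of its length on its underside; x along it towards the blade's edge (at x = +95 mm), y across its width, z up as it lies.
- scraper_tip (a point): Middle of the scraper's blade edge.
- cup: Bystander: white plastic cup, 80 mm high, mouth 76 mm across. Origin: centre of its underside.
- speaker: Bystander: dark round loudspeaker, 50 mm high, up to 94 mm across. Origin: centre of its underside.
- jar: Bystander: clear jar with a black lid, 90 mm high, 70 mm across. Origin: centre of its underside.
Mind the look-alikes: they are no part of the job. Of the things like the chisel, leave any that is pink; of the rest the smaller one is meant.

How it is judged:
By the outcome, as a careful person would: the job done as asked, in the order asked, and still so for the second after the job is handed in, with the robot touching nothing.
It also fails if it takes over 72 s, if anything falls off the work surface, if the arm or the gripper's body presses on something with over 40 N, if the wrist force passes 120 N, or if a joint passes its speed limit or range.

## Working session

There is one attempt and no reset: what is moved stays moved. The work goes in short steps, each a Python script; the robot and the scene stay as the last script left them, time stands still between calls to the robot, and variables do not carry over. Pictures are saved under pics/ and viewed, and the job is handed in when it is done.

```bash
ls; mkdir -p pics; cat > h.py <<'E'
import numpy as np, cv2
from plant import *
def snap(name,f):
    im,d=get_image(name); cv2.imwrite(f'pics/{f}.png',im[:,:,::-1]); np.save(f'pics/{f}_d.npy',d); return im,d
def ray(name,px):
    c=get_calibration(name); K=np.array(c["intrinsics"],float); D=np.array(c["dist_coeffs"],float); T=np.array(c["world_from_camera"])
    u=cv2.undistortPoints(np.array(px,float).reshape(-1,1,2),K,D).reshape(-1,2)
    r=np.c_[u,np.ones(len(u))]
    return T[:3,3], r@T[:3,:3].T   # ray scaled for depth z
def onplane(name,px,z):
    o,r=ray(name,px); return o+r*((z-o[2])/r[:,2])[:,None]
def cloud(name,d,mask):
    v,u=np.nonzero(mask&(d>0)); o,r=ray(name,np.c_[u,v]); return o+r*d[v,u][:,None]
E
python3 - <<'E'
from h import *
for n in("side","top"):
    snap(n,n+"0"); c=get_calibration(n); print(n,np.round(c["world_from_camera"],3).tolist(),np.round(c["intrinsics"],1).tolist(),c["dist_coeffs"])
print(observe())
E
```

```text
pics
side [[-0.94, -0.246, 0.236, 0.236], [-0.341, 0.655, -0.674, 0.645], [0.011, -0.714, -0.7, 0.827], [0.0, 0.0, 0.0, 1.0]] [[505.7, 0.0, 319.9], [0.0, 505.7, 238.9], [0.0, 0.0, 1.0]] [-0.032614  0.        0.        0.        0.      ]
top [[-0.021, -0.998, 0.064, 0.437], [-1.0, 0.02, -0.015, -0.082], [0.014, -0.064, -0.998, 1.035], [0.0, 0.0, 0.0, 1.0]] [[475.1, 0.0, 317.3], [0.0, 475.1, 239.1], [0.0, 0.0, 1.0]] [-0.0613391  0.         0.         0.         0.       ]
{'time_s': 0.1, 'q': array([-1.34709852e+00,  2.21176621e-01,  1.52749940e+00, -3.34198153e-05,
        1.39468831e+00, -1.26095831e-01]), 'joint_velocities': array([ 8.01070544e-05, -3.41472861e-03, -2.68909147e-03, -1.42975148e-03,
        6.79175176e-04,  1.27568862e-04]), 'joint_torque': array([ 2.36900349e-03, -4.98235917e+01, -3.90548015e+01, -3.72549539e-05,
        5.63987924e-03,  2.64116699e-05]), 'eef_pos': array([ 0.21405664, -0.5866211 ,  0.23028902]), 'tcp_rot': array([-1.67832856,  1.56902434,  1.81306361]), 'ft_force': array([ 0.14216685, -0.66960972,  0.85014326]), 'torque': array([ 0.02346651, -0.01672166, -0.01283542]), 'opening': 0.08530969527403043}
```

View pics/side0.png

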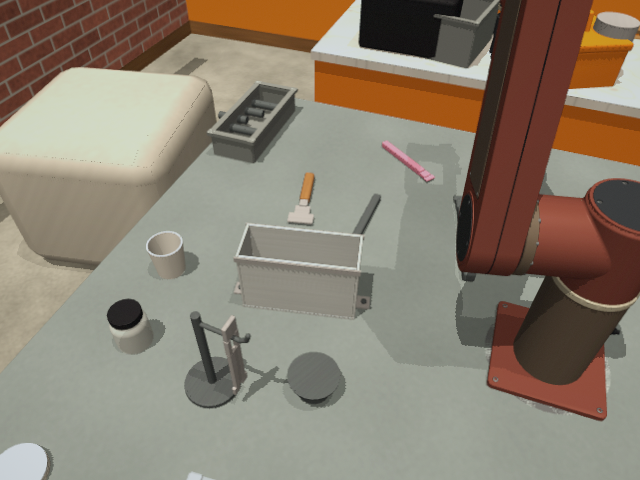

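View pics/top0.png

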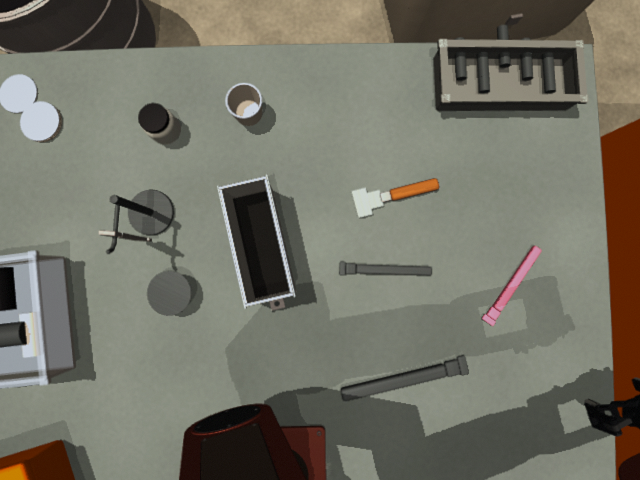

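The top view shows the caddy rim at about (220,187), (268,178), (294,294), (246,306). The scraper lies with its blade edge near (355,205) and its butt at (438,184). The smaller grey chisel runs from its flared end at (340,268) to (432,271); the pink and larger chisels are decoys. The hook foot is at (150,212), with the bar on the hook near (100–150,236).

```bash
python3 - <<'E'
from h import *
t=cv2.imread('pics/top0.png'); s=cv2.imread('pics/side0.png')
a=cv2.resize(t[180:280,80:210],None,fx=3,fy=3,interpolation=2); b=cv2.resize(s[300:410,170:300],None,fx=3,fy=3,interpolation=2)
c=cv2.resize(t[170:290,325:455],None,fx=3,fy=3,interpolation=2)
H=max(a.shape[0],b.shape[0]); p=lambda i:cv2.copyMakeBorder(i,0,H-i.shape[0],0,0,0)
cv2.imwrite('pics/z1.png',np.hstack([p(a),p(b)])); cv2.imwrite('pics/z2.png',c)
d=np.load('pics/top0_d.npy'); ds=np.load('pics/side0_d.npy')
def rect(name,roi,dd,zlo,zhi):
    m=np.zeros((480,640),bool); m[roi[1]:roi[3],roi[0]:roi[2]]=1
    P=cloud(name,dd,m); P=P[(P[:,2]>zlo)&(P[:,2]<zhi)]
    r=cv2.minAreaRect(P[:,:2].astype(np.float32)*1000); return P,r
for nm,roi,lo,hi in[("chisel",(330,255,440,280),.008,.05),("scrhandle",(385,170,445,210),.010,.05),("scr all",(345,170,445,225),.0025,.05),("caddyrim",(205,165,305,315),.14,.16),("big",(335,350,475,405),.008,.06)]:
    P,r=rect("top",roi,d,lo,hi); print(nm,len(P),np.round(P.mean(0),4),r, "zmed",np.median(P[:,2]).round(4))
c=[(220,187),(268,178),(294,294),(246,306)]; print(onplane("top",c,.15).round(4).tolist())
# hook/pry bar
P,_=rect("top",(90,185,185,265),d,.15,.23); print("top cloud>150");
for q in P[::max(1,len(P)//60)]: print(q.round(3).tolist(),end=' ')
P,_=rect("side",(170,300,300,410),ds,.02,.25)
print("\nfoot"); F,r=rect("side",(170,300,300,410),ds,.003,.02); print(r)
np.save('pics/Ps.npy',P)
E
```

```text
chisel 874 [ 0.4341 -0.2361  0.0166] ((436.05206298828125, -242.82046508789062), (196.27406311035156, 27.99384880065918), 88.72888946533203) zmed 0.0171
scrhandle 639 [ 0.6053 -0.3046  0.019 ] ((605.8820190429688, -303.2975769042969), (26.698942184448242, 122.58840942382812), 13.510805130004883) zmed 0.0193
scr all 1751 [ 0.5934 -0.2594  0.0124] ((592.723388671875, -270.1134033203125), (220.47702026367188, 120.16178894042969), 88.85247039794922) zmed 0.0126
caddyrim 1356 [0.4951 0.0218 0.1484] ((493.41534423828125, 20.571815490722656), (235.1976776123047, 97.87784576416016), 12.050704002380371) zmed 0.1487
big 1841 [ 0.2019 -0.2795  0.0225] ((199.51513671875, -276.4795227050781), (42.39826965332031, 276.2345275878906), 11.893961906433105) zmed 0.0236
[[0.5956, 0.0856, 0.15], [0.6109, -0.0049, 0.15], [0.3927, -0.05, 0.15], [0.3724, 0.0393, 0.15]]
top cloud>150
[0.576, 0.27, 0.204] [0.575, 0.267, 0.202] [0.572, 0.266, 0.204] [0.571, 0.274, 0.202] [0.571, 0.26, 0.198] [0.569, 0.27, 0.204] [0.571, 0.259, 0.191] [0.568, 0.271, 0.201] [0.569, 0.258, 0.192] [0.565, 0.27, 0.203] [0.567, 0.26
[... 495 characters left out ...]
0.266, 0.22] [0.51, 0.286, 0.216] [0.509, 0.269, 0.218] [0.51, 0.257, 0.209] [0.507, 0.273, 0.22] [0.507, 0.258, 0.217] [0.51, 0.255, 0.185] [0.506, 0.274, 0.219] [0.506, 0.258, 0.217] [0.508, 0.255, 0.187] [0.505, 0.28, 0.212] [0.504, 0.262, 0.218] [0.506, 0.256, 0.192] [0.508, 0.255, 0.152] [0.503, 0.264, 0.204] [0.504, 0.256, 0.183] [0.503, 0.271, 0.186] [0.503, 0.256, 0.178] [0.501, 0.27, 0.185] [0.499, 0.27, 0.189] [0.495, 0.271, 0.191] [0.492, 0.275, 0.187] [0.49, 0.269, 0.186] [0.486, 0.271, 0.19] [0.482, 0.272, 0.201] [0.48, 0.271, 0.2] [0.479, 0.27, 0.198] [0.475, 0.276, 0.208] 
foot
((570.8223876953125, 193.53170776367188), (260.6732177734375, 240.981689453125), 21.362207412719727)
```

View pics/z1.png

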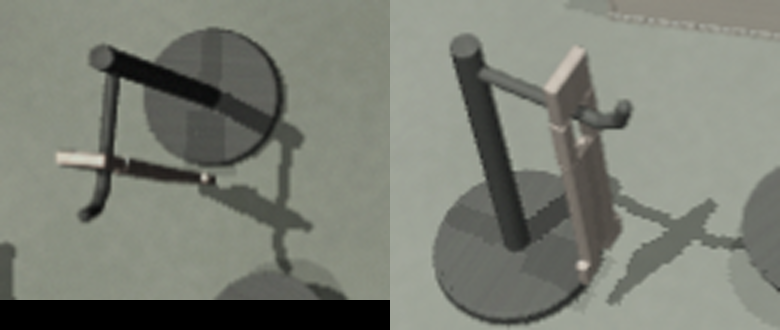

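View pics/z2.png

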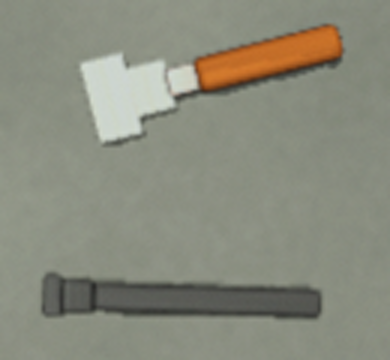

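The zooms show the chisel's flared cutting edge on the left (+y), the scraper blade on the left (+y), and the pry bar's top at about z 0.22 on the hook. Its width runs along world y, so I can grip it by its edges with the tool pointing down. I'll check the reach and refine the yaws.

```bash
cat >> h.py <<'E'
from scipy.spatial.transform import Rotation as Rn
def tool(xa,ya):
    "tool rotation with x along xa, jaw axis nearest ya"
    x=np.array(xa,float);x/=np.linalg.norm(x); y=np.array(ya,float); y-=x*(x@y); y/=np.linalg.norm(y)
    return np.c_[x,y,np.cross(x,y)]
rpy=lambda R:Rn.from_matrix(R).as_euler('xyz')
def az(a,e=0):
    "unit vector, azimuth a, elevation e (deg)"
    a,e=np.radians([a,e]); return np.array([np.cos(a)*np.cos(e),np.sin(a)*np.cos(e),np.sin(e)])
CY=12.0; CC=np.array([.493,.019,0])
def cad(x,y,z): return CC+x*az(CY)+y*az(CY+90)+np.array([0,0,z])
E
python3 - <<'E'
from h import *
d=np.load('pics/top0_d.npy')
im=cv2.imread('pics/top0.png'); hsv=cv2.cvtColor(im,cv2.COLOR_BGR2HSV)
roi=lambda x0,y0,x1,y1:np.pad(np.ones((y1-y0,x1-x0),bool),((y0,480-y1),(x0,640-x1)))
# scraper handle
m=roi(345,170,445,225)&(cv2.inRange(hsv,(5,120,60),(25,255,255))>0)
v,u=np.nonzero(m); P=onplane("top",np.c_[u,v],.02)[:,:2]*1000; print("handle",cv2.minAreaRect(P.astype(np.float32)))
m=roi(345,170,400,225)&(cv2.inRange(hsv,(0,0,165),(180,60,255))>0)
v,u=np.nonzero(m); P=onplane("top",np.c_[u,v],.003)[:,:2]*1000; print("blade",cv2.minAreaRect(P.astype(np.float32)))
m=roi(330,255,440,282)&(hsv[:,:,2]<95)
v,u=np.nonzero(m); P=onplane("top",np.c_[u,v],.012)[:,:2]*1000; print("chisel",cv2.minAreaRect(P.astype(np.float32)),len(P))
v,u=np.nonzero(roi(90,185,185,265)); P=cloud("top",d,roi(90,185,185,265)); B=P[P[:,2]>.212]; print("bartop",len(B),B.mean(0),cv2.minAreaRect(B[:,:2].astype(np.float32)*1000))
H=P[(P[:,2]>.178)&(P[:,2]<.196)&((P[:,0]<.5)|((P[:,0]>.515)&(P[:,0]<.555)))]; print("hook",len(H),np.polyfit(H[:,0],H[:,1],1),np.polyval(np.polyfit(H[:,0],H[:,1],1),[.507,.569]))
for jy in(1,-1):
  print("jaw",jy)
  print(" bar",inverse_kinematics([.507,.2705,.3],rpy(tool([0,0,-1],[0,jy,0]))))
  for x in(-70,-5,65):
   for s in(1,-1):
    for e in (-40,-60,-85): 
     q=inverse_kinematics(cad(x/1e3,.01*s,.26),rpy(tool(az(CY+90*s,e),az(CY)*jy))); print(" cad",x,s,e,None if q is None else np.round(q,2))
  for a in(30,40): 
    q=inverse_kinematics([.435,-.31,.02],rpy(tool(az(88.3,-90+a),az(-1.7)*jy))); print(" ch",a,None if q is None else np.round(q,2))
    q=inverse_kinematics([.61,-.33,.02],rpy(tool(az(104,-90+a),az(14)*jy))); print(" sc",a,None if q is None else np.round(q,2))
E
```

```text
handle ((606.7906494140625, -309.90570068359375), (25.43998908996582, 107.75328826904297), 13.11301040649414)
blade ((587.8831176757812, -219.56271362304688), (60.96995162963867, 80.88368225097656), 13.100724220275879)
chisel ((436.92822265625, -242.42124938964844), (199.4611053466797, 27.994409561157227), 87.96502685546875) 862
bartop 84 [0.50716186 0.2694321  0.21816703] ((499.67138671875, 266.9029846191406), (35.22480010986328, 27.265419006347656), 22.415565490722656)
hook 160 [-0.07320154  0.30734212] [0.27022894 0.26569044]
jaw 1
 bar [ 3.52901141e-01  6.35108993e-02  1.57247944e+00 -4.44089210e-16
  1.50560231e+00 -1.21789519e+00]
 cad -70 1 -40 [-0.61  0.08  1.86  0.58  1.86 -0.84]
 cad -70 1 -60 [-0.48 -0.12  1.91  0.4   1.69 -0.71]
 cad -70 1 -85 [-0.22 -0.29  1.97  0.08  1.5  -0.43]
 cad -70 -1 -40 [ 0.4  -0.13  2.07 -0.86  1.48  0.4 ]
 cad -70 -1 -60 [ 0.2  -0.28  2.04 -0.53  1.39  0.09]
 cad -70 -1 -85 [-0.13 -0.31  1.99 -0.08  1.43 -0.33]
 cad -5 1 -40 [-0.53  0.2   1.72  0.63  1.83 -0.77]
 cad -5 1 -60 [-0.4   0.02  1.77  0.42  1.66 -0.64]
 cad -5 1 -85 [-0.16 -0.12  1.
[... 951 characters left out ...]
one
 cad -70 -1 -85 None
 cad -5 1 -40 [-0.53  0.2   1.72  0.63  1.83  2.37]
 cad -5 1 -60 [-0.4   0.02  1.77  0.42  1.66  2.5 ]
 cad -5 1 -85 None
 cad -5 -1 -40 None
 cad -5 -1 -60 None
 cad -5 -1 -85 None
 cad 65 1 -40 [-0.45  0.34  1.56  0.67  1.81  2.45]
 cad 65 1 -60 [-0.33  0.18  1.61  0.44  1.64  2.57]
 cad 65 1 -85 None
 cad 65 -1 -40 None
 cad 65 -1 -60 None
 cad 65 -1 -85 None
 ch 30 [-0.96  0.55  1.62  0.31  1.41  2.09]
 sc 30 [-0.74  0.91  1.05  0.28  1.63  2.11]
 ch 40 [-1.    0.67  1.52  0.37  1.56  2.05]
 sc 40 [-0.77  1.04  0.89  0.35  1.81  2.1 ]<sys>:0: UserWarning: Gimbal lock detected. Setting third angle to zero since it is not possible to uniquely determine all angles.
```

Everything is reachable. I'll grasp the pry bar by its edges, lift it 25 mm and draw it off the hook, with force guards on.

```bash
cat >> h.py <<'E'
def st(l=''):
    o=observe(); print(l,'t',round(o['time_s'],2),'eef',np.round(o['eef_pos'],4),'F',np.round(o['ft_force'],1),'op',round(float(o['opening']),4))
E
python3 -W ignore - <<'E'
from h import *
R=rpy(tool([0,0,-1],az(85.8)))
gripper_to(.06,60)
movep([.507,.270,.28],R); st('above'); snap('top','g0')
print(move_l([.507,.270,.187],.1,max_force=8)); st('down')
gripper_to(.02,60); st('grip'); snap('side','g1')
f0=observe()['ft_force']
print(move_l([.507,.270,.187+.025],.06,max_force=15)); st('lift'); snap('side','g2')
i=np.hstack([cv2.imread(f'pics/{n}.png')[250:430,130:330] for n in('g1','g2')]); cv2.imwrite('pics/g12.png',cv2.resize(i,None,fx=2,fy=2))
E
```

```text
above t 3.65 eef [0.5074 0.2693 0.2799] F [ 0.  -0.7  1.3] op 0.0602
False
down t 4.78 eef [0.5076 0.2702 0.1879] F [-0.7  1.   0.2] op 0.0598
grip t 5.16 eef [0.5077 0.2705 0.1882] F [0.3 2.6 4.5] op 0.029
False
lift t 5.78 eef [0.507  0.2698 0.2121] F [ 0.3  0.1 -2.6] op 0.0291
```

View pics/g12.png

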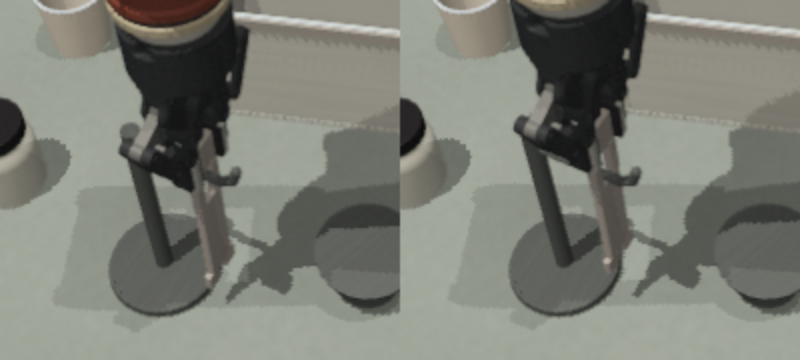

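The bar is gripped (opening 29 mm, 2.6 N carried) and lifted. The hook now shows in the lower part of the slot, as it should. Next I draw it off.

```bash
python3 -W ignore - <<'E'
from h import *
move_l([.507,.270,.2145],.03); st('lift')
p=np.array([.507,.270,.2145])+.065*np.array([-.9973,.073,0])
print(move_l(p,.08,max_force=6)); st('drawn'); snap('side','d1')
i=cv2.imread('pics/d1.png')[230:430,130:400]; cv2.imwrite('pics/d1z.png',cv2.resize(i,None,fx=2,fy=2))
E
```

```text
lift t 6.08 eef [0.507  0.27   0.2144] F [ 0.1 -0.3 -2.8] op 0.0287
False
drawn t 7.03 eef [0.4426 0.2748 0.2147] F [-0.2  0.1 -2.9] op 0.0292
```

View pics/d1z.png

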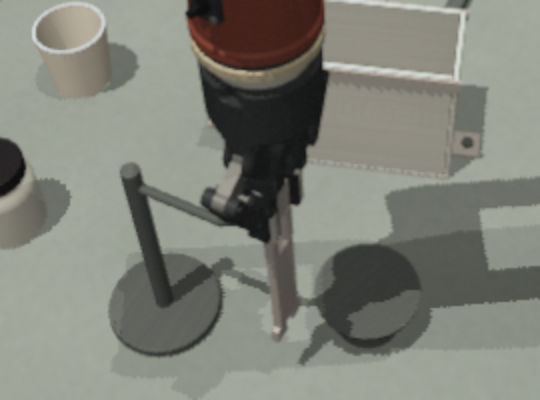

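The bar is clear of the hook, its claw hanging free between the stand and the speaker. I'll raise it and hover it over the caddy.

```bash
cat >> h.py <<'E'
def barpose(x,y,z,L=.148,lean=5):
    u=az(CY-90,90-lean); return cad(x,y,z)+L*u, rpy(tool(-u,az(CY)))
E
python3 -W ignore - <<'E'
from h import *
p=observe()['eef_pos']; move_l([p[0],p[1],.35],.2)
movep(*barpose(-.07,-.017,.185)); st('hover'); snap('side','h1'); snap('top','h1t')
a=cv2.imread('pics/h1.png')[130:330,200:400]; b=cv2.imread('pics/h1t.png')[150:350,170:370]
cv2.imwrite('pics/h1z.png',cv2.resize(np.hstack([a,b]),None,fx=2,fy=2))
E
```

```text
hover t 9.07 eef [ 0.4308 -0.0241  0.3322] F [ 0.6  0.  -3.2] op 0.0288
```

View pics/h1z.png

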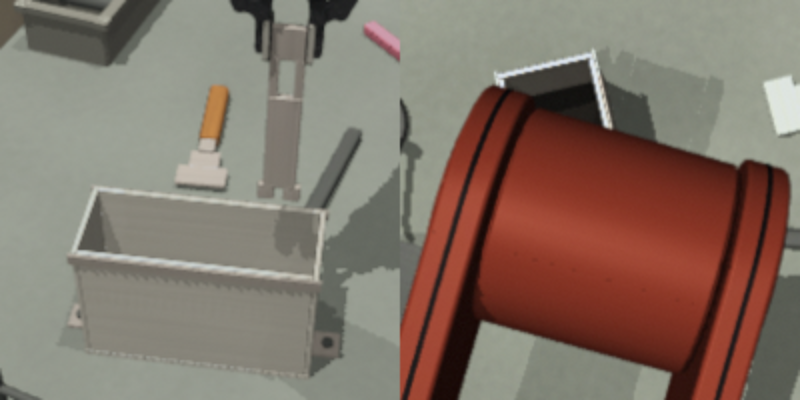

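In the side view the claw edge centre is at about (339,228). I'll check that against the expected position, then lower gently.

```bash
python3 -W ignore - <<'E'
from h import *
e=cad(-.07,-.017,.185); m=onplane('side',[(339,228)],.185)[0]; c=np.round((m-e)*1e3,1); print('claw err mm',c)
if np.abs(c).max()<9:
    p,R=barpose(-.07,-.017,.065); print(move_l(p,.12,max_force=6)); st('in')
    p,R=barpose(-.07,-.017,-.002); print(move_l(p,.03,max_force=2.5)); st('pad?')
    print('claw z', observe()['eef_pos'][2]-.148*np.cos(np.radians(5)))
    snap('side','i1'); a=cv2.imread('pics/i1.png')[130:330,200:400]; cv2.imwrite('pics/i1z.png',cv2.resize(a,None,fx=3,fy=3))
E
```

```text
claw err mm [ 1.  -0.6  0. ]
False
in t 10.32 eef [ 0.4313 -0.025   0.2133] F [-0.3  0.6 -2.5] op 0.0286
True
pad? t 11.45 eef [ 0.4309 -0.0249  0.1835] F [-0.8 -0.1  4.2] op 0.0285
claw z 0.036053627534820415
```

View pics/i1z.png

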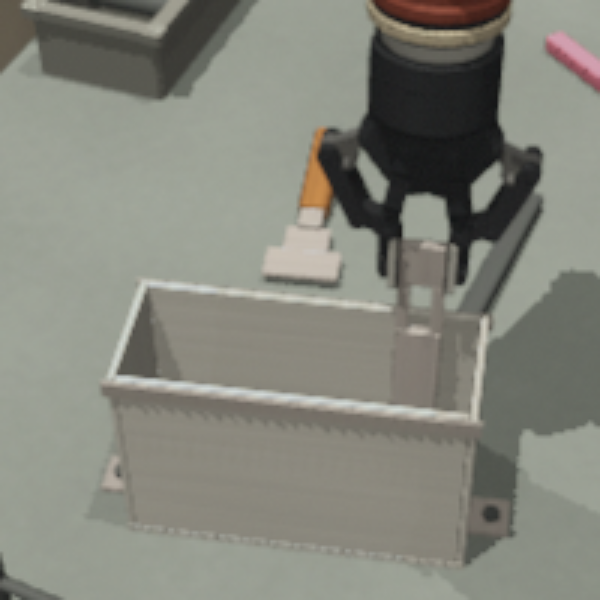

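The side view shows the bar standing inside the caddy with its claw on the pad. Contact came at claw z ≈ 0.036, within the pad's range. I'll release it, check it, then go for the chisel.

```bash
cat >> h.py <<'E'
def T(R,p): M=np.eye(4); M[:3,:3]=R; M[:3,3]=p; return M
def lying(o,yaw): return T(np.c_[az(yaw),az(yaw+90),[0,0,1]],o)
def standing(tipc,tiploc,lean=5):
    "object frame with its tip at caddy point tipc, leaning to caddy -y, its upper face to caddy +y"
    x=-az(CY-90,90-lean); z=az(CY+90,lean); 
    z=z-x*(x@z); z/=np.linalg.norm(z); R=np.c_[x,np.cross(z,x),z]; return T(R,cad(*tipc)-R@np.array(tiploc))
def benchtool(o,yaw,gx,alpha,ztcp):
    xa=az(yaw,-90+alpha); R=tool(xa,az(yaw-90)); g=np.array([o[0],o[1],0])+gx*az(yaw)
    h=.019*np.sin(np.radians(alpha)) ; p=g+az(yaw)*h*0.5; p[2]=ztcp; return T(R,p)
E
python3 -W ignore - <<'E'
from h import *
gripper_to(.05); st('open')
move_l(observe()['eef_pos']+np.array([0,0,.1]),.15); snap('side','r1'); 
M=benchtool((.437,-.2424),88,-.07,25,.007)
gripper_to(.045); movep(M[:3,3]-.12*M[:3,0],rpy(M[:3,:3])); st('pre'); snap('top','r1t'); snap('side','r1s')
a=cv2.imread('pics/r1.png')[130:330,200:400]; b=cv2.imread('pics/r1t.png')[150:350,170:370]; c=cv2.imread('pics/r1s.png')[130:330,250:450]
b=cv2.imread('pics/r1t.png')[150:350,200:470]
cv2.imwrite('pics/r1z.png',np.hstack([cv2.resize(b,None,fx=1.8,fy=1.8),cv2.resize(c,None,fx=1.8,fy=1.8)[:, :310]]))
E
```

```text
open t 11.84 eef [ 0.4297 -0.0245  0.1821] F [-0.1 -0.6 -0. ] op 0.0498
pre t 14.35 eef [ 0.4338 -0.3584  0.1167] F [ 0.5  1.  -0. ] op 0.045
```

View pics/r1z.png

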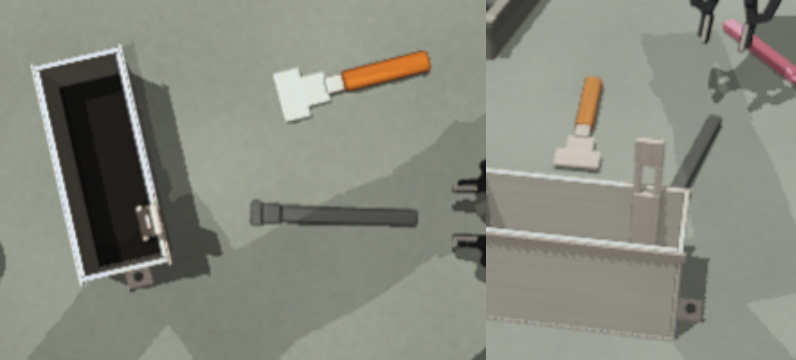

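View pics/r1.png

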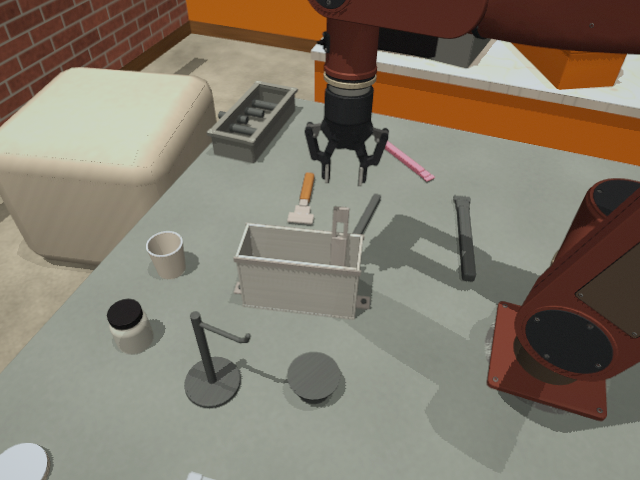

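The bar leans steeply against the caddy's −y rim, with its top at about (341,210) in the side view. The open fingers straddle the chisel's butt line in the top view, so I go down and grip.

```bash
python3 -W ignore - <<'E'
from h import *
M=benchtool((.437,-.2424),88,-.07,25,.007)
print(move_l(M[:3,3],.1,max_force=6)); st('down')
gripper_to(.01,100); st('grip'); o=observe(); np.save('gT.npy',T(Rn.from_euler('xyz',o['tcp_rot']).as_matrix(),o['eef_pos']))
move_l(M[:3,3]+np.array([0,0,.25]),.2); st('lift')
D=standing((-.005,-.012,.20),(.1,0,.009))@np.linalg.inv(lying((.437,-.2424,0),88))@np.load('gT.npy')
movep(D[:3,3],rpy(D[:3,:3])); st('hover'); snap('side','c1'); snap('top','c1t')
a=cv2.imread('pics/c1.png')[50:350,150:450]; b=cv2.imread('pics/c1t.png')[130:330,170:370]
cv2.imwrite('pics/c1z.png',np.hstack([cv2.resize(a,(400,400)),cv2.resize(b,(400,400))]))
E
```

```text
False
down t 15.8 eef [ 0.4351 -0.3091  0.0077] F [-0.3 -1.2 -0.8] op 0.045
grip t 16.16 eef [ 0.4349 -0.3092  0.0079] F [-1.2 -2.   6.2] op 0.0173
lift t 17.56 eef [ 0.4342 -0.3078  0.2555] F [ 0.3 -0.1 -3.9] op 0.017
hover t 19.02 eef [ 0.4938 -0.0097  0.3653] F [-0.8  0.3 -3.1] op 0.0171
```

View pics/c1z.png

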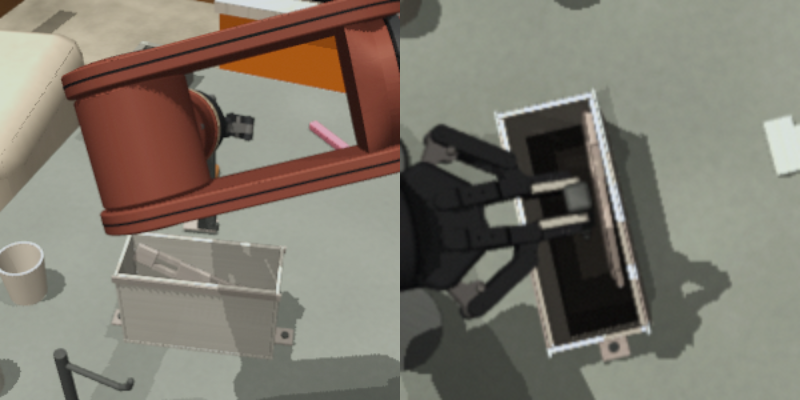

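The hover shows the chisel held vertically over the caddy. But the pry bar has toppled and now lies along the −y wall, from about (585,115) to (618,285) in the right crop; my joint-space swing most likely knocked it. I'll lay the chisel back where it was, clear of the caddy, and restand the bar first so the order holds.

```bash
python3 -W ignore - <<'E'
from h import *
p=observe()['eef_pos']; move_l(p+np.array([0,0,.09]),.25)
G=np.load('gT.npy'); R=rpy(G[:3,:3])
movep(G[:3,3]+np.array([0,0,.2]),R); move_l(G[:3,3]+np.array([0,0,.03]),.2); print(move_l(G[:3,3]+np.array([0,0,-.0005]),.04,max_force=5)); st('down')
gripper_to(.045); move_l(observe()['eef_pos']-.1*G[:3,0],.2); st('up'); snap('top','f1'); snap('side','f1s')
a=cv2.imread('pics/f1.png')[160:320,200:360]; b=cv2.imread('pics/f1s.png')[190:330,215:385]; 
cv2.imwrite('pics/f1z.png',np.hstack([cv2.resize(a,(400,400),interpolation=2),cv2.resize(b,(400,400*140//170),interpolation=2)if 0 else cv2.resize(cv2.imread('pics/f1s.png')[180:350,215:385],(400,400),interpolation=2)]))
E
```

```text
True
down t 22.83 eef [ 0.4345 -0.3086  0.0079] F [ 0.6 -1.   5. ] op 0.0172
up t 23.87 eef [ 0.4318 -0.3493  0.0966] F [ 0.2  0.2 -1. ] op 0.0445
```

View pics/f1z.png

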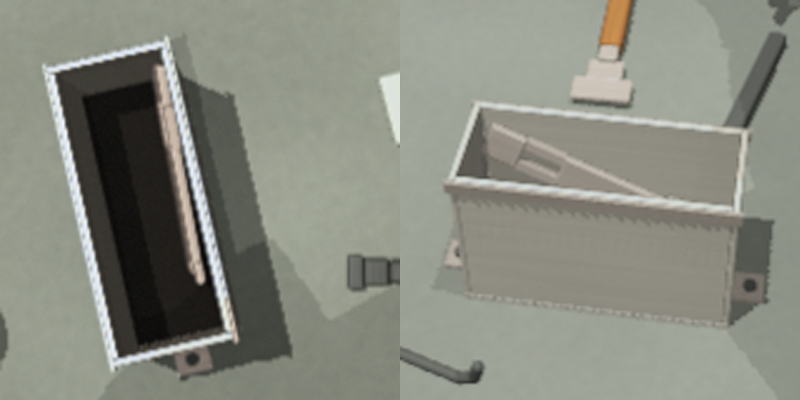

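View pics/f1.png

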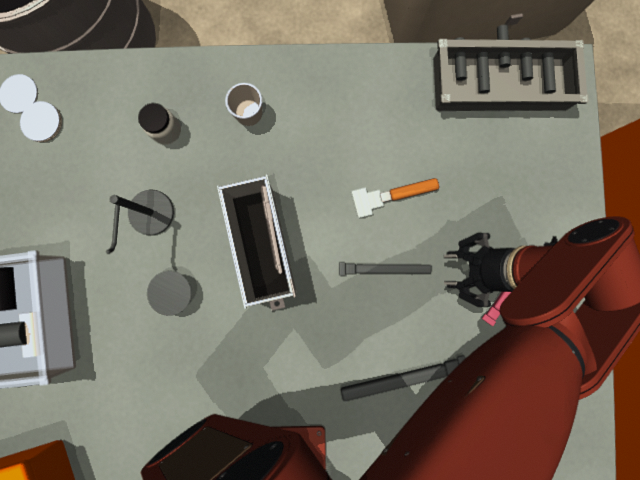

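The chisel is back in place at (343–432,269). The bar now rests tilted in the caddy's long plane, upper end at the far (+x) end and flat near the −y wall. I'll measure it in caddy coordinates.

```bash
python3 -W ignore - <<'E'
from h import *
B=np.c_[az(CY),az(CY+90),[0,0,1]]
tc=lambda P:(P-CC)@B*1000
for n,f,(x0,y0,x1,y1) in(('top','f1',(215,175,300,310)),('side','f1s',(235,215,370,320))):
    im=cv2.imread(f'pics/{f}.png').astype(int); d=np.load(f'pics/{f}_d.npy'); m=np.zeros((480,640),bool); m[y0:y1,x0:x1]=1
    b,g,r=im[...,0],im[...,1],im[...,2]
    P=tc(cloud(n,d,m)); v,u=np.nonzero(m&(d>0)); red=(r-b)[v,u]; val=r[v,u]
    ins=(abs(P[:,0])<108)&(P[:,1]<38)&(P[:,1]>-44)&(P[:,2]<148)&(P[:,2]>50 if n=='top' else P[:,2]>38)
    Q=P[ins]; 
    for lo in range(-110,110,15):
        s=Q[(Q[:,0]>=lo)&(Q[:,0]<lo+15)]
        s=s[s[:,2]>45]
        if len(s): print(n,lo,len(s),'y',np.percentile(s[:,1],[5,50,95]).round(0),'z',np.percentile(s[:,2],[5,50,95]).round(0))
    rim=P[(P[:,2]>146)&(P[:,2]<154)]; print('rim y range',np.percentile(rim[:,1],[1,30,70,99]).round(1),'x',np.percentile(rim[:,0],[1,99]).round(1))
# bar px in top: lit edge
im=cv2.imread('pics/f1.png'); 
cv2.imwrite('pics/f1b.png',cv2.resize(im[180:300,225:305],None,fx=5,fy=5,interpolation=2))
E
```

```text
top -110 16 y [-42.  19.  32.] z [ 55. 107. 148.]
top -95 4 y [-43. -42. -41.] z [146. 147. 148.]
top -80 9 y [-41. -27. -23.] z [ 71.  74. 148.]
top -65 37 y [-32. -26. -19.] z [52. 75. 93.]
top -50 45 y [-31. -25. -18.] z [56. 75. 83.]
top -35 44 y [-31. -26. -19.] z [59. 81. 86.]
top -20 49 y [-37. -27. -20.] z [ 65.  87. 126.]
top -5 46 y [-33. -28. -21.] z [74. 93. 99.]
top 10 50 y [-34. -29. -21.] z [ 78. 100. 106.]
top 25 49 y [-40. -30. -23.] z [ 82. 106. 131.]
top 40 56 y [-41. -31. -23.] z [ 88. 113. 148.]
top 55 55 y [-39. -32. -24.] z [ 94. 117. 130.]
top 70 51 y [-38. -33. -25.] z [100. 123. 129.]
top 85 50 y [-38. -33. -27.] z [107. 129. 135.]
top 100 18 y [-43. -33. -27.] z [110. 124. 148.]
rim y range [-47.3 -41.7  43.8  49.7] x [-113.9  115.3]
side -110 192 y [-42. -40. -37.] z [ 66. 107. 144.]
side -95 229 y [-42. -39. -38.] z [ 65. 108. 144.]
side -80 231 y [-41. -40. -37.] z [ 65. 107. 144.]
side -65 232 y [-42. -40. -37.] z [ 68. 105. 144.]
side -50 237 y [-41. -40. -37.] z [ 69. 107. 144.]
side -35 221 y [-42. -39. -24.] z [ 76. 107. 144.]
side -20 240 y [-41. -39. -23.] z [ 80. 103. 143.]
side -5 218 y [-41. -39. -22.] z [ 83. 105. 144.]
side 10 229 y [-41. -39. -22.] z [ 82. 106. 143.]
side 25 232 y [-41. -38. -22.] z [ 84. 107. 144.]
side 40 214 y [-41. -38. -22.] z [ 83. 113. 144.]
side 55 222 y [-41. -38. -23.] z [ 66. 116. 143.]
side 70 226 y [-41. -38. -24.] z [ 65. 118. 144.]
side 85 221 y [-41. -36. -25.] z [ 65. 119. 144.]
side 100 101 y [-41. -38. -26.] z [ 65. 114. 143.]
rim y range [-47.6 -38.6  46.7  51.7] x [-112.7  116.1]
```

View pics/f1b.png

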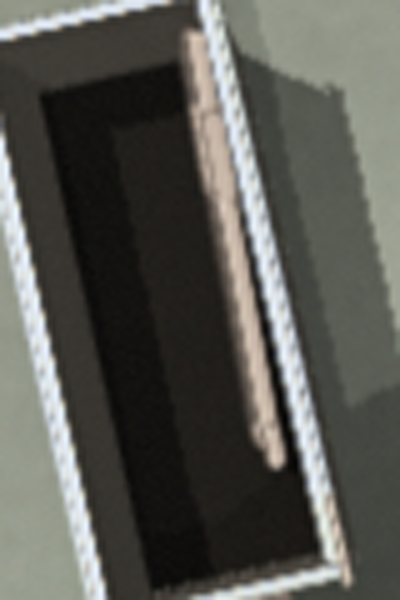

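The bar lies at about 20° in the caddy's long plane. Its top end is at caddy x≈+105 mm, upper edge z≈0.13, only about 3 mm from the −y wall.

Plan for restanding it:
1. Pinch the bar lightly against the wall, one finger outside and one inside.
2. Swing it up along an arc about its claw until the fingers clear the rim and hold only the bar.
3. Stand it.

First the IK check, then the pinch.

```bash
cat >> h.py <<'E'
PV=np.array([-.057,.037]); 
def arc(rot,y,js,r0=np.array([.083,.108])-PV,tau=20):
    c,s=np.cos(np.radians(rot)),np.sin(np.radians(rot)); r=np.array([[c,-s],[s,c]])@r0+PV
    e=-90-tau+rot; xa=az(CY)*np.cos(np.radians(e))+np.array([0,0,np.sin(np.radians(e))])
    return cad(r[0],y,r[1]),rpy(tool(xa,az(CY+90)*js))
E
python3 -W ignore - <<'E'
from h import *
best=None
for js in(1,-1):
    qs=[inverse_kinematics(*arc(r,-.0355,js)) for r in(0,12,24,36,48,60,70)]; print(js,[None if q is None else np.round(q,2).tolist() for q in qs])
    if best is None and all(q is not None for q in qs): best=js
print('js',best); np.save('js.npy',best)
p,R=arc(0,-.0355,best); gripper_to(.05,20)
q=observe()['eef_pos']; move_l([q[0],q[1],.3],.25)
xb=Rn.from_euler('xyz',R).as_matrix()[:,0]
movep(p+np.array([0,0,.14]),R); print(move_l(p+np.array([0,0,.06]),.15,max_force=8)); st('pre'); snap('top','p1'); snap('side','p1s')
a=cv2.imread('pics/p1.png')[160:320,200:360]; b=cv2.imread('pics/p1s.png')[150:350,200:400]
cv2.imwrite('pics/p1z.png',np.hstack([cv2.resize(a,(400,400)),cv2.resize(b,(400,400))]))
E
```

```text
1 [[-0.08, 0.5, 1.44, -0.1, 1.53, -1.84], [-0.12, 0.27, 1.66, -0.05, 1.34, -1.88], [-0.17, 0.03, 1.88, 0.03, 1.17, -1.97], [-0.26, -0.21, 2.09, 0.15, 1.02, -2.1], [-0.39, -0.48, 2.31, 0.34, 0.92, -2.32], [-0.6, -0.77, 2.54, 0.61, 0.95, -2.63], None]
-1 [[-0.08, 0.5, 1.44, -0.1, 1.53, 1.3], [-0.12, 0.27, 1.66, -0.05, 1.34, 1.26], [-0.17, 0.03, 1.88, 0.03, 1.17, 1.18], [-0.26, -0.21, 2.09, 0.15, 1.02, 1.04], [-0.39, -0.48, 2.31, 0.34, 0.92, 0.82], [-0.6, -0.77, 2.54, 0.61, 0.95, 0.51], None]
js NoneTraceback (most recent call last):
  File "<stdin>", line 7, in <module>
  File "h.py", line 42, in arc
    return cad(r[0],y,r[1]),rpy(tool(xa,az(CY+90)*js))
                                        ~~~~~~~~~^~~
TypeError: unsupported operand type(s) for *: 'float' and 'NoneType'
```

Only the last step, too close to the base, is out of reach. I'll use js=−1 and stand the bar at the far end of the caddy instead.

```bash
python3 -W ignore - <<'E'
from h import *
js=-1
p,R=arc(0,-.0355,js); gripper_to(.05,20)
q=observe()['eef_pos']; move_l([q[0],q[1],.3],.25)
movep(p+np.array([0,0,.14]),R); print(move_l(p+np.array([0,0,.06]),.15,max_force=8)); st('pre'); snap('top','p1'); snap('side','p1s')
a=cv2.imread('pics/p1.png')[160:320,200:360]; b=cv2.imread('pics/p1s.png')[150:350,200:400]
cv2.imwrite('pics/p1z.png',np.hstack([cv2.resize(a,(400,400)),cv2.resize(b,(400,400))]))
E
```

```text
False
pre t 27.73 eef [0.582  0.0012 0.1687] F [0.2 0.3 0.1] op 0.0499
```

View pics/p1z.png

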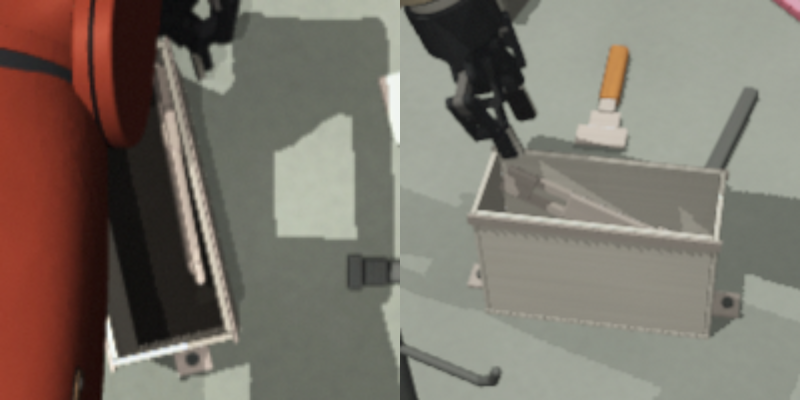

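The near finger is over the inside of the caddy and the other is outside the −y wall, as intended. Descend, pinch and swing up.

```bash
python3 -W ignore - <<'E'
from h import *
js=-1
p,R=arc(0,-.0355,js)
s=move_l(p,.08,max_force=8); st(f'down {s}')
if not s:
    gripper_to(.0,25); st('pinch')
    for r in(6,12,18,24,27):
        p,R=arc(r,-.0355,js); s=move_l(p,.05,rotation=R,max_force=45); st(f'{r} {s}')
        if s: break
    snap('top','s1'); snap('side','s1s')
    a=cv2.imread('pics/s1.png')[160:320,200:360]; b=cv2.imread('pics/s1s.png')[130:330,200:400]
    cv2.imwrite('pics/s1z.png',np.hstack([cv2.resize(a,(400,400)),cv2.resize(b,(400,400))]))
E
```

```text
down False t 28.73 eef [0.5804 0.0015 0.1078] F [-6.1 -1.3 -0.4] op 0.0499
pinch t 29.17 eef [5.815e-01 1.000e-04 1.089e-01] F [-3.7 -6.3  0.8] op 0.0125
6 False t 29.64 eef [ 0.5753 -0.0012  0.1199] F [  9.2  -5.1 -20.4] op 0.0126
12 False t 30.12 eef [ 0.5658 -0.0031  0.1335] F [ 10.5  -3.8 -21.4] op 0.012
18 False t 30.59 eef [ 0.5544 -0.0055  0.1461] F [  9.4  -4.5 -19. ] op 0.0117
24 False t 31.07 eef [ 0.5412 -0.0064  0.1591] F [-1.2  4.5 -1.8] op 0.0071
27 False t 31.38 eef [ 0.5353 -0.008   0.1641] F [ 0.4  4.8 -2.5] op 0.0068
```

View pics/s1z.png

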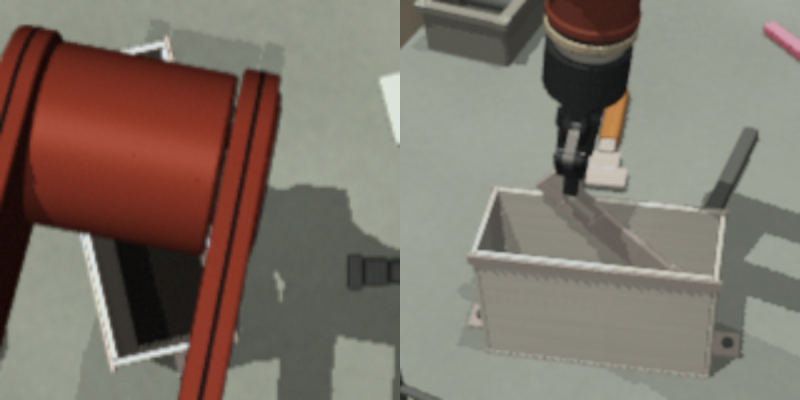

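It worked: the opening fell to 6.8 mm as the fingers cleared the rim, and the bar is now held alone, tilted about 47°. I'll tighten the grip, lift it out and turn it upright over the far end.

```bash
cat >> h.py <<'E'
def bar2(x,y,z,beta=50,L=.156,lean=5,js=-1):
    u=az(CY-90,90-lean); n=az(CY+90,lean); b=np.radians(beta)
    return cad(x,y,z)+L*u, rpy(tool(-u*np.cos(b)+az(CY)*np.sin(b),n*js))
E
python3 -W ignore - <<'E'
from h import *
gripper_to(0,80); p=observe()['eef_pos']; move_l(p+.006*az(CY+90)+np.array([0,0,.02]),.1); move_l(p+.012*az(CY+90)+np.array([0,0,.18]),.25); st('out')
movep(*bar2(.07,-.017,.175)); st('hover'); snap('side','u1'); snap('top','u1t')
a=cv2.imread('pics/u1.png')[70:320,180:430]; b=cv2.imread('pics/u1t.png')[130:330,170:370]
cv2.imwrite('pics/u1z.png',np.hstack([cv2.resize(a,(400,400)),cv2.resize(b,(400,400))]))
E
```

```text
out t 32.85 eef [0.5322 0.0038 0.3418] F [-0.3 -0.3 -3.9] op 0.0048
hover t 33.55 eef [0.5672 0.0037 0.3292] F [ 0.2 -0.4 -2.2] op 0.0054
```

View pics/u1z.png

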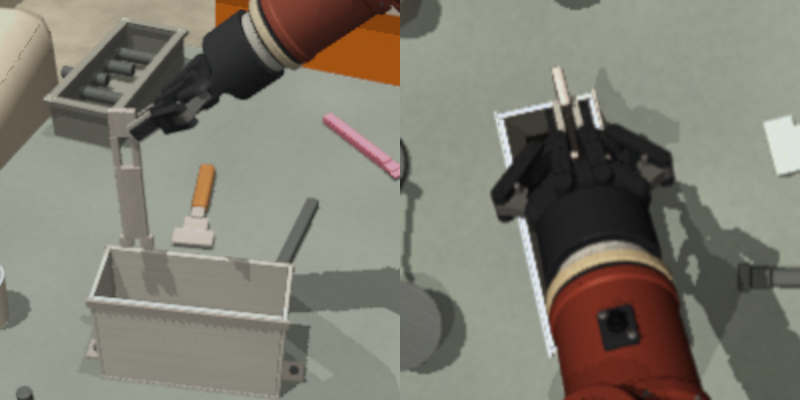

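The bar is upright in the side view: claw edge centre at about (266,222), top at (257,139). Checking the position and axis.

```bash
python3 -W ignore - <<'E'
from h import *
B=np.c_[az(CY),az(CY+90),[0,0,1]]; u=az(CY-90,85)
e=cad(.07,-.017,.175); t=e+.18*u
for l,px,q in(('claw',(265.6,221.9),e),('top',(256.9,139.4),t)):
    m=onplane('side',[px],q[2])[0]; print(l,np.round((m-q)@B*1e3,1))
# px predicted
c=get_calibration('side');W=np.linalg.inv(c['world_from_camera'])
pp,_=cv2.projectPoints(np.array([e,t]),cv2.Rodrigues(W[:3,:3])[0],W[:3,3],np.array(c['intrinsics'],float),np.array(c['dist_coeffs'],float)); print(pp.reshape(-1,2).round(1))
for x in(.07,.075):
  print(inverse_kinematics(bar2(x,-.017,.03)[0],bar2(x,-.017,.03)[1]))
E
```

```text
claw [ 1.8 -7.4  0. ]
top [6.7 0.8 0. ]
[[265.7 224.6]
 [260.9 139.5]]
[-0.4495072  -0.35666723  2.40353624  1.03139778  0.64134675  0.23326944]
[-0.440041   -0.3407444   2.39245976  1.03557043  0.63164732  0.23350079]
```

The position agrees within a few mm, with about 1.6° tilt, which is fine. Lower gently.

```bash
python3 -W ignore - <<'E'
from h import *
print(move_l(bar2(.07,-.017,.062)[0],.12,max_force=8)); st('in')
print(move_l(bar2(.07,-.017,.005)[0],.03,max_force=2.5)); st('pad'); print('claw z',observe()['eef_pos'][2]-.156*.996)
hold(.2); st()
gripper_to(.03); st('open'); hold(.3); 
M=Rn.from_euler('xyz',observe()['tcp_rot']).as_matrix()
move_l(observe()['eef_pos']-.09*M[:,0],.15); p=observe()['eef_pos']; move_l([p[0],p[1],.38],.25); st('away'); snap('side','v1'); snap('top','v1t')
a=cv2.imread('pics/v1.png')[130:330,200:400]; b=cv2.imread('pics/v1t.png')[130:330,170:370]
cv2.imwrite('pics/v1z.png',np.hstack([cv2.resize(a,(400,400)),cv2.resize(b,(400,400))]))
E
```

```text
False
in t 34.74 eef [0.5683 0.0035 0.2183] F [-0.1  0.2 -2.2] op 0.0049
True
pad t 35.81 eef [0.5682 0.0033 0.1879] F [-0.1 -0.7  4.4] op 0.0046
claw z 0.03250734653143697
 t 36.01 eef [0.5679 0.0035 0.1878] F [-1.8 -0.6  5. ] op 0.0054
open t 36.37 eef [0.5665 0.0043 0.1856] F [ 0.   0.5 -0.2] op 0.0298
away t 38.11 eef [ 0.5004 -0.015   0.3774] F [-0.2  1.2 -0.6] op 0.0302
```

View pics/v1z.png

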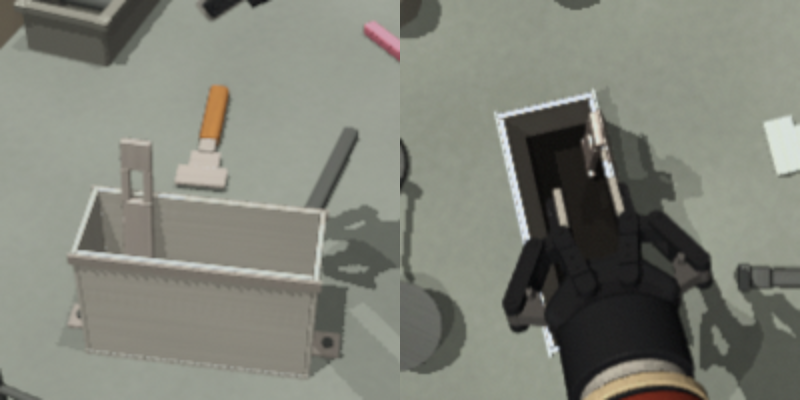

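The bar stands steeply again against the −y rim, now at the far end, top at about (268,202). Chisel next: this time I'll turn it upright well away from the caddy and carry it across high.

```bash
python3 -W ignore - <<'E'
from h import *
M=benchtool((.437,-.2424),88,-.07,25,.007)
gripper_to(.045); movep(M[:3,3]-.08*M[:3,0],rpy(M[:3,:3])); print(move_l(M[:3,3],.12,max_force=6)); 
gripper_to(.01,100); st('grip'); o=observe(); np.save('gT.npy',T(Rn.from_euler('xyz',o['tcp_rot']).as_matrix(),o['eef_pos']))
move_l(M[:3,3]+np.array([0,0,.2]),.3); st('lift')
X=np.linalg.inv(lying((.437,-.2424,0),88))@np.load('gT.npy')
A=standing((.0,-.20,.245),(.1,0,.009))@X; movep(A[:3,3],rpy(A[:3,:3])); st('upright'); snap('side','k0')
D=standing((.0,-.014,.245),(.1,0,.009))@X
print(move_l(D[:3,3],.25,max_force=8)); st('hover'); snap('side','k1'); snap('top','k1t')
a=cv2.imread('pics/k0.png')[70:320,180:430]; b=cv2.imread('pics/k1t.png')[130:330,170:370]
cv2.imwrite('pics/k1z.png',np.hstack([cv2.resize(a,(400,400)),cv2.resize(b,(400,400))]))
E
```

```text
False
grip t 41.33 eef [ 0.4353 -0.3096  0.0083] F [-1.6 -1.2  6.3] op 0.0171
lift t 42.14 eef [ 0.4339 -0.3076  0.2051] F [-0.5 -0.3 -4.2] op 0.0172
upright t 43.36 eef [ 0.5375 -0.1918  0.4089] F [-0.  -0.7 -3.4] op 0.0171
False
hover t 44.3 eef [ 0.4998 -0.0105  0.4113] F [-1.1 -0.1 -3.4] op 0.0172
```

View pics/k1z.png

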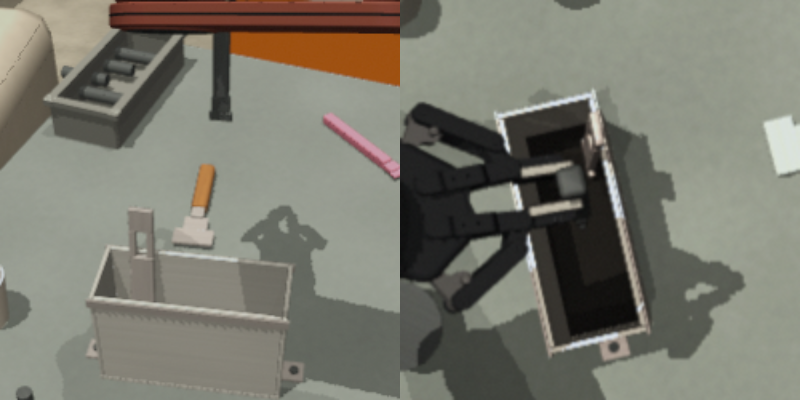

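View pics/k1.png

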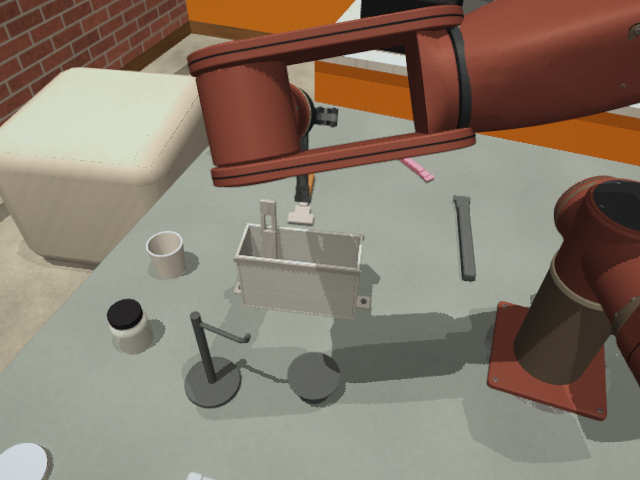

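The chisel is vertical above the caddy, its tip near (303,200) in the side view, and the bar is still standing. I'll compare the tip with the prediction, then lower.

```bash
python3 -W ignore - <<'E'
from h import *
e=cad(0,-.014,.245); c=get_calibration('side');W=np.linalg.inv(c['world_from_camera'])
pp,_=cv2.projectPoints(e[None],cv2.Rodrigues(W[:3,:3])[0],W[:3,3],np.array(c['intrinsics'],float),np.array(c['dist_coeffs'],float)); print('pred tip',pp.ravel().round(1))
X=np.linalg.inv(lying((.437,-.2424,0),88))@np.load('gT.npy'); P=lambda z:(standing((.0,-.014,z),(.1,0,.009))@X)[:3,3]
if abs(pp.ravel()-[303,200]).max()<10:
    print(move_l(P(.06),.2,max_force=8)); st('in')
    print(move_l(P(.008),.03,max_force=2.5)); st('pad'); print('tip z',.008+observe()['eef_pos'][2]-P(.008)[2])
    snap('side','n1'); snap('top','n1t')
    a=cv2.imread('pics/n1.png')[70:320,180:430]; b=cv2.imread('pics/n1t.png')[130:330,170:370]
    cv2.imwrite('pics/n1z.png',np.hstack([cv2.resize(a,(400,400)),cv2.resize(b,(400,400))]))
E
```

```text
pred tip [301.4 200.9]
False
in t 45.48 eef [ 0.5005 -0.0094  0.2278] F [-0.  -0.4 -2.5] op 0.0172
True
pad t 46.38 eef [ 0.4997 -0.0098  0.2039] F [0.2 0.1 4.3] op 0.0174
tip z 0.03742605114770711
```

View pics/n1z.png

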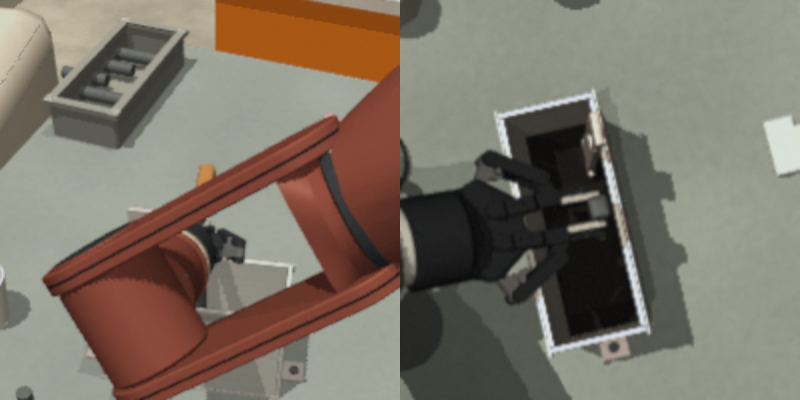

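The top view shows the chisel upright in mid-caddy, and contact came at z≈0.037, matching the bar's. Release, back off and grasp the scraper.

```bash
python3 -W ignore - <<'E'
from h import *
gripper_to(.038); st('open'); hold(.2)
G=Rn.from_euler('xyz',observe()['tcp_rot']).as_matrix()
move_l(observe()['eef_pos']-.08*G[:,0],.15); p=observe()['eef_pos']; move_l(p+np.array([0,0,.13]),.3); st('away'); snap('top','o1'); snap('side','o1s')
O=(.599,-.272); Y=102.5; M=benchtool(O,Y,-.065,25,.007)
X=np.linalg.inv(lying((*O,0),Y))@M; S=lambda x,y,z:standing((x,y,z),(.095,0,.008))@X
for a in((-.062,-.2,.25),(-.062,-.014,.25),(-.062,-.014,.01)): A=S(*a); print(inverse_kinematics(A[:3,3],rpy(A[:3,:3])))
print(inverse_kinematics(M[:3,3],rpy(M[:3,:3])))
gripper_to(.05); movep(M[:3,3]-.1*M[:3,0]+np.array([0,0,.03]),rpy(M[:3,:3])); st('pre'); snap('top','o2'); snap('side','o2s')
a=cv2.imread('pics/o2s.png')[70:320,180:430]; b=cv2.imread('pics/o2.png')[130:330,250:450]
cv2.imwrite('pics/o2z.png',np.hstack([cv2.resize(a,(400,400)),cv2.resize(b,(400,400))]))
E
```

```text
open t 46.81 eef [ 0.4985 -0.0097  0.2022] F [ 0.3 -0.9  0.4] op 0.0382
away t 48.27 eef [0.484  0.0573 0.372 ] F [ 0.5  0.6 -1.1] op 0.0379
[ 1.09027370e-03 -2.87770295e-01  2.00830687e+00 -1.06644246e+00
  1.31634003e+00  2.78291064e-02]
[ 0.43216388 -0.19215812  1.93025085 -1.01477502  1.67635717  0.2573582 ]
[ 0.43216388  0.14777655  2.10512101 -1.02868859  1.40329348  0.6953615 ]
[-0.72960907  0.86144791  1.12600713  0.24952152  1.51783524 -1.00709249]
pre t 50.58 eef [ 0.6224 -0.371   0.1283] F [0.3 0.8 0.4] op 0.0499
```

View pics/o2z.png

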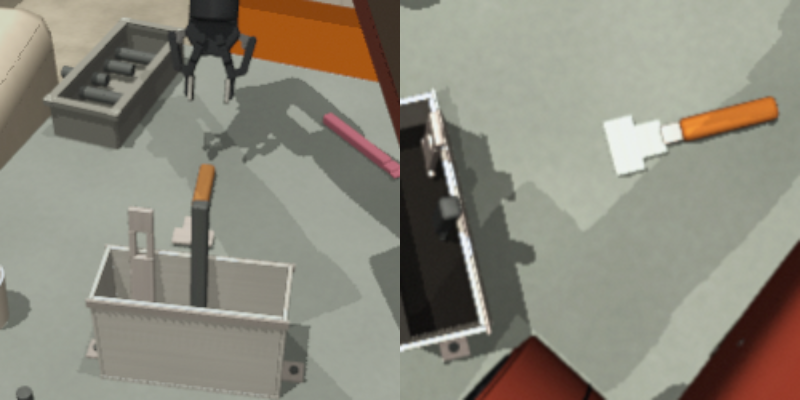

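The bar and chisel both stand steeply in the caddy, in the side view at (268,200) and (305,230). The gripper is lined up with the orange handle.

```bash
python3 -W ignore - <<'E'
from h import *
O=(.599,-.272); Y=102.5; M=benchtool(O,Y,-.065,25,.007)
print(move_l(M[:3,3],.15,max_force=6)); gripper_to(.015,80); st('grip'); o=observe()
g=T(Rn.from_euler('xyz',o['tcp_rot']).as_matrix(),o['eef_pos']); np.save('gS.npy',g)
move_l(M[:3,3]+np.array([0,0,.2]),.3); st('lift')
X=np.linalg.inv(lying((*O,0),Y))@g; S=lambda x,y,z:standing((x,y,z),(.095,0,.008))@X
A=S(-.062,-.2,.25); movep(A[:3,3],rpy(A[:3,:3])); st('upright'); snap('side','q0')
print(move_l(S(-.062,-.014,.25)[:3,3],.25,max_force=8)); st('hover'); snap('side','q1'); snap('top','q1t')
a=cv2.imread('pics/q0.png')[70:320,180:430]; b=cv2.imread('pics/q1.png')[70:320,180:430]; c=cv2.imread('pics/q1t.png')[130:330,170:370]
cv2.imwrite('pics/q1z.png',np.hstack([cv2.resize(i,(266,266)) for i in(a,b,c)]))
e=cad(-.062,-.2,.25); c=get_calibration('side');W=np.linalg.inv(c['world_from_camera'])
pp,_=cv2.projectPoints(np.array([e,cad(-.062,-.014,.25)]),cv2.Rodrigues(W[:3,:3])[0],W[:3,3],np.array(c['intrinsics'],float),np.array(c['dist_coeffs'],float)); print(pp.reshape(-1,2).round(1))
E
```

```text
False
grip t 52.02 eef [ 0.6131 -0.3328  0.0088] F [-0.2 -1.9  6.5] op 0.0237
lift t 52.84 eef [ 0.6113 -0.3309  0.2044] F [ 0.   0.3 -3. ] op 0.0238
upright t 54.04 eef [ 0.4771 -0.2021  0.4052] F [ 0.3 -0.6 -2.4] op 0.0241
False
hover t 54.98 eef [ 0.4389 -0.0207  0.4067] F [-0.6 -1.6 -2.4] op 0.0237
[[346.7 143.3]
 [336.1 202.1]]
```

View pics/q1z.png

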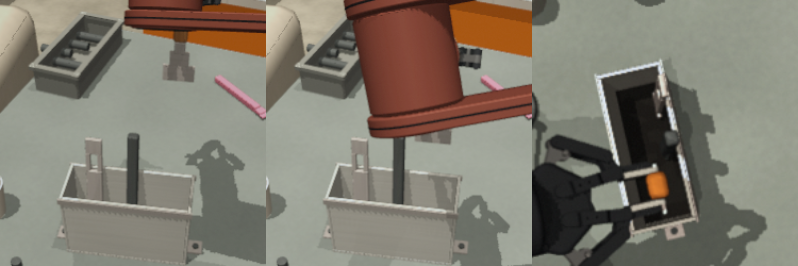

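View pics/q1.png

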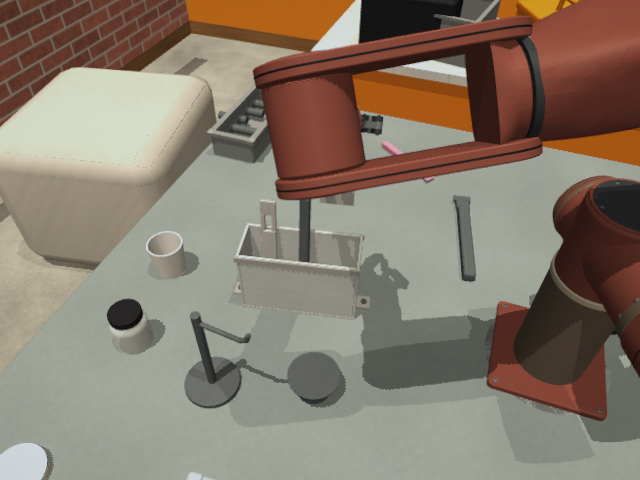

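The blade edge at about (337,204) matches the predicted (336,202), and the chisel and bar are still standing. Lower, rest, release and back away.

```bash
python3 -W ignore - <<'E'
from h import *
O=(.599,-.272); Y=102.5; X=np.linalg.inv(lying((*O,0),Y))@np.load('gS.npy'); P=lambda z:(standing((-.062,-.014,z),(.095,0,.008))@X)[:3,3]
a=move_l(P(.058),.2,max_force=8); st(f'in {a}')
if not a:
    b=move_l(P(.01),.03,max_force=2.5); st(f'pad {b}'); z=.01+observe()['eef_pos'][2]-P(.01)[2]; print('tip z',z)
    if b and z<.046:
        gripper_to(.042); st('open'); hold(.2)
        G=Rn.from_euler('xyz',observe()['tcp_rot']).as_matrix()
        move_l(observe()['eef_pos']-.08*G[:,0],.15); p=observe()['eef_pos']; move_l(p+np.array([0,.03,.12]),.25); st('away')
snap('side','w1'); snap('top','w1t')
a=cv2.imread('pics/w1.png')[70:370,150:450]; b=cv2.imread('pics/w1t.png')[130:330,170:370]
cv2.imwrite('pics/w1z.png',np.hstack([cv2.resize(i,(400,400)) for i in(a,b)]))
E
```

```text
in False t 56.19 eef [ 0.4392 -0.0199  0.216 ] F [ 0.1  0.4 -2.2] op 0.0237
pad True t 57.03 eef [ 0.4385 -0.0204  0.1938] F [-0.2  0.5  4. ] op 0.0233
tip z 0.03695882024209807
open t 57.35 eef [ 0.4377 -0.0202  0.1928] F [-0.9  0.6  0.2] op 0.0419
away t 58.88 eef [0.4226 0.0768 0.3508] F [ 0.9 -0.5 -0.4] op 0.0418
```

View pics/w1z.png

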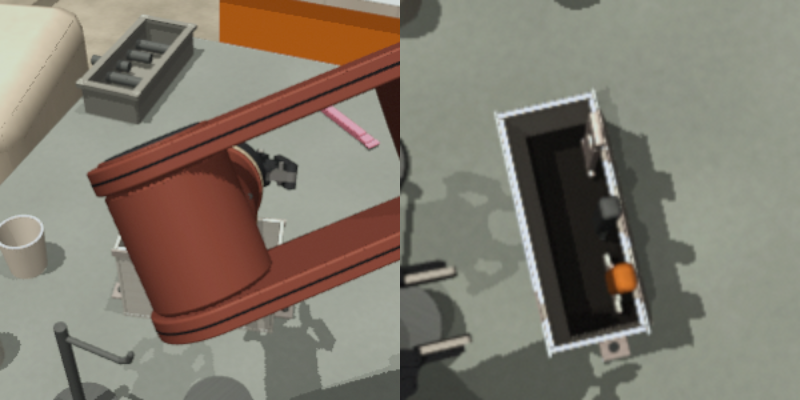

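The top view shows all three tools upright along the −y rim: bar (593,140), chisel (610,210), scraper (622,278). The gripper is well clear and the bystanders are in place, so I hand in.

```bash
python3 -W ignore - <<'E'
from h import *
job_done(); st('done')
E
```

```text
the job is handed in; nothing more can be done
the job is handed in; nothing more can be done
```

The pry bar, cold chisel and scraper are all standing in the caddy, working end down and leaning steeply on its −y rim. I handed in shortly after 58.9 s of the 72 s allowed; no verdict was reported.

- **Mishap:** The bar went in first but toppled over inside the caddy, most likely knocked while I first swung the chisel across. I put the chisel back on the bench and pinched the bar lightly against the caddy wall to swing it up. I then stood it again at the far end, and redid the chisel and scraper by a higher route, so the order of placing is still bar, chisel, scraper.
- **Touch-down:** Each tool was lowered at about 30 mm/s until contact, where the force reading changed by roughly 6–7 N. The pad came out at 36 and 33 mm for the bar's two placings, 37 mm for the chisel and 37 mm for the scraper. The 33 mm reading disagrees slightly, probably because I knew the second grip on the bar less exactly.
- **Last checks:** The final top picture shows all three upright. In the final side picture the arm hid most of the caddy, so the side view confirms only the bar and chisel, from earlier frames. The cup, loudspeaker and jar stayed in place in the pictures, and the gripper was clear of everything at hand-in.

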